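# Weigh up the cinnamon and date the batch

## Robot

A 6-joint arm with a two-finger parallel gripper is mounted at the origin on the work surface. World frame = base frame: x ahead of the robot, y to its left, z up, the work surface at z = 0. Lengths are in m, angles in rad, forces in N, time in s.
With the tool pointing down it reaches from about 0.375 to 0.75 m from the base axis. Payload 9 kg.
Tool frame: the origin (TCP) lies between the finger pads; the fingertips stand 11 mm ahead of it and the grasp point (between the pads) lies 8 mm behind it; z points along the fingers, y is the direction in which the jaws open and shut (so a half turn about z gives the same grasp; the last joint's range is limited). The gripper opens to 85 mm and grips with 20 to 120 N. Pads are 22 mm wide; open, the fingers measure 114 mm over their backs; the gripper's body (76 mm by 85 mm) begins 54 mm behind the grasp point. The pads swing forward as they close: fully open they stand 13 mm farther back than shut.
Start: joints at [1.114, 0.104, 0.097, 1.564, 0, 1.353], TCP at [0.142, 0.583, 0.242] pointing down, gripper open.
Joint ranges: [-2.99, 2.99], [-0.84, 1.86], [-1.1, 1.16], [-1.84, 2.11], [-1.51, 1.56], [-3.14, 3.14]. Speed limits (rad/s): [2.22, 2.22, 2.57, 3.14, 3.14, 3.14].

## Interface

Orientations are given as a 3x3 rotation matrix whose columns are the frame's x, y, z axes.
In Python, from cell import robot, claw, inverse_kinematics, viewer, job gives the robot as it stands. Calls block until the motion is done:
- robot.move_pose(position, orientation): joint-space move of the TCP to a pose.
- robot.move_straight(position, attitude=None, v=0.15): straight line of the TCP; attitude=None keeps the orientation; v is the mean speed in m/s.
- robot.set_joints(angles): joint-space move.
- claw.set_gripper(opening, f_grip=None): finger opening in m; f_grip is the grip in N (None keeps the last); returns when the fingers have stopped.
- robot.hold(seconds).
- inverse_kinematics(position, orientation): joint angles nearest the present ones, or None.
- viewer.snapshot(name): name is "side" or "top" or "wrist"; returns the picture (420x560x3 uint8, red, green, blue); there is no depth.
- viewer.camera_info(name): a dict with "vfov" (degrees; the focal length in pixels is half the picture's height over the tangent of half this angle, whatever the lens; pixels are square), "cx", "cy" (the principal point, pixels), "R" (3x3) and "t" (3): a world point X has camera coordinates R X + t; the wrist camera has in their place "T_tool_cam" (4x4, takes a point from camera to tool coordinates, whose origin is the TCP and whose axes are the flange's). Camera axes: x right, y down, z forward; pixel columns grow to the right and rows downward; lengths in m; the calibration is good to about 2 mm. A picture is of the moment at which its call begins: read the wrist's pose just before it. camera_info takes no time and is no camera call.
A pose or a line that the arm cannot do raises robot.MotionError and nothing moves.
- job.hand_in(): hands the job in, once; it reports no verdict.
Readings, each from a call of its own:
- robot.get_clock(): time.
- robot.get_qpos(): joint angles.
- robot.get_joint_velocities(): joint speeds.
- robot.get_joint_torque(): joint torques, N m.
- robot.get_tool_pos(): TCP position.
- robot.get_orientation(): TCP orientation.
- robot.get_contact_force(): force on the tool from outside, world axes, zero at the start.
- robot.get_ft_torque(): the same for the moment, N m.
- robot.get_grip_width(): finger opening in m.
Only numpy, scipy, OpenCV 4.12 (cv2) and the standard library are available. Lean on these libraries where they do the work, as an engineer would, in place of code of your own. Each camera call takes 0.05 s, during which the arm holds its last target. There are 200 camera calls.

## Task

Put up today's cinnamon: lay every quill from the aluminium tray onto the weighing pan while the pan is on the scale, so that the whole batch lies there together, then carry the pan to the steel tub and tip the batch in over the pan's open front edge, and set the empty pan back flat in the middle of the scale's platform with its handle to the back as before. Every quill must end inside the tub, and the three wheels of the day counter must be rolled so that 2, 4, 7, from left to right as the robot sees it, stand squarely uppermost. Leave the other things on the worktop alone.

Things in the scene. Friction and masses are not known exactly. Their poses are not given: they have to be found in the camera images.
- counter: day counter, fixed: base 92 x 218 x 14 mm; axle along y, 58 mm up; three wheels (tops 96 mm high) 58 mm apart, 32 mm gaps, 28 mm from the outer ones to the cheeks (at y +-103, 66 mm high, thin pointers to 96 mm). Digits 0-9 every 36 degrees, upright seen from the robot's side; the uppermost is the reading. Origin under its middle; x away from the robot's side, y to the left wheel, z up
- wheel_left (a joint): left (counter's +y) number wheel: white drum 76 mm across, 26 mm wide, flat bare sides, axle point at (0, 58, 58) mm in the counter's frame. Value in rad: at n x 0.6283 the digit n is uppermost; it grows as the wheel's top rolls to the counter's +x. Endless (repeats every 6.283), no clicks, 0.03 N m to turn, stays where left. Can be pinched on its sides near the rim or dragged by the rim
- wheel_mid (a joint): middle number wheel: white drum 76 mm across, 26 mm wide, flat bare sides, axle point at (0, 0, 58) mm in the counter's frame. Value in rad: at n x 0.6283 the digit n is uppermost; it grows as the wheel's top rolls to the counter's +x. Endless (repeats every 6.283), no clicks, 0.03 N m to turn, stays where left. Can be pinched on its sides near the rim or dragged by the rim
- wheel_right (a joint): right (counter's -y) number wheel: white drum 76 mm across, 26 mm wide, flat bare sides, axle point at (0, -58, 58) mm in the counter's frame. Value in rad: at n x 0.6283 the digit n is uppermost; it grows as the wheel's top rolls to the counter's +x. Endless (repeats every 6.283), no clicks, 0.03 N m to turn, stays where left. Can be pinched on its sides near the rim or dragged by the rim
- scale: white kitchen scale, fixed, 190 x 150 mm, with a steel platform 150 x 140 mm whose top is 65 mm above the worktop, centred on the scale's origin; the scale's origin is on the worktop, x points to its back (away from the display), z up
- scale_top (a point): middle of the top of the scale's platform, axes as the scale's
- pan: loose steel weighing pan lying on the scale: floor 200 x 125 mm (3 mm thick), lips 3 mm thick standing up to 27 mm above its underside along the back and both sides, open at the front edge (-x). Its black bar handle sticks out at the back (+x). Mass 0.24 to 0.39 kg. Origin in the middle of the underside; x to the handle, z up
- pan_grip (a point): middle of the pan's handle, at (148, 0, 32) mm in the pan's frame; the handle is a straight bar along the pan's x from 105 to 190 mm, 16 mm wide (y), 20 mm tall (z)
- pan_lip (a point): middle of the pan's open front edge, at (-100, 0, 3) mm in the pan's frame
- tub: loose open steel food pan (the tub), 176 (x) x 162 (y) mm, 65 mm high, walls 4 mm, 0.4 to 0.65 kg, empty. Origin in the middle of its underside, z up
- tray: shallow aluminium tray, fixed, 290 (x) x 150 (y) mm, floor 3 mm above the worktop, low edge 8 mm above the worktop. Origin in the middle of its underside
- quill1: rigid brown cinnamon quill (double scroll), 100 mm long (x), 26 mm wide (y), 14 mm thick (z), 30 g, at first flat on the tray's floor; origin at its centre. Two to four of the four quills are there; an absent one reads None from the start. On steel it begins to slide at a slope of 25 to 35 degrees
- quill2: rigid brown cinnamon quill (double scroll), 100 mm long (x), 26 mm wide (y), 14 mm thick (z), 30 g, at first flat on the tray's floor; origin at its centre. Two to four of the four quills are there; an absent one reads None from the start. On steel it begins to slide at a slope of 25 to 35 degrees
- quill3: rigid brown cinnamon quill (double scroll), 100 mm long (x), 26 mm wide (y), 14 mm thick (z), 30 g, at first flat on the tray's floor; origin at its centre. Two to four of the four quills are there; an absent one reads None from the start. On steel it begins to slide at a slope of 25 to 35 degrees
- quill4: rigid brown cinnamon quill (double scroll), 100 mm long (x), 26 mm wide (y), 14 mm thick (z), 30 g, at first flat on the tray's floor; origin at its centre. Two to four of the four quills are there; an absent one reads None from the start. On steel it begins to slide at a slope of 25 to 35 degrees
- pepper_mill: black plastic pepper mill, 156 mm tall, 54 mm across; loose, not part of the job, to be left alone. Origin under its middle
- jar_a: green glass jar, 105 mm tall, 72 mm across; loose, not part of the job, to be left alone. Origin under its middle
- jar_b: second green glass jar, 105 mm tall, 72 mm across; loose, not part of the job, to be left alone. Origin under its middle
- spoons: ring of three steel measuring spoons lying flat, spread over 130 mm, 11 mm high; origin at the ring's centre; loose, not part of the job, to be left alone. Origin under its middle
- salt_bowl: blue ceramic bowl, 90 mm across, 45 mm high; loose, not part of the job, to be left alone. Origin under its middle
- oil: amber oil bottle, 170 mm tall, 60 mm across; loose, not part of the job, to be left alone. Origin under its middle
There are look-alikes about, which are no part of the job. Leave any purple, turquoise or yellow look-alike of the quill4 alone.

How it is judged:
On the way, in this order (a step that is already met when the one before it is completed fails the run):
1. all the quills lie together in the weighing pan, the pan on the scale (horizontal distance between pan and scale_top below 0.03 m and z of pan in the frame of scale_top below 0.008 m and angle between pan's own z axis and vertical below 0.06 rad and x of pan_grip in the frame of scale_top above 0.1 m and x of quill1 in the frame of pan between -0.105 and 0.105 m and y of quill1 in the frame of pan between -0.06 and 0.06 m and z of quill1 in the frame of pan between 0 and 0.06 m and x of quill2 in the frame of pan between -0.105 and 0.105 m and y of quill2 in the frame of pan between -0.06 and 0.06 m and z of quill2 in the frame of pan between 0 and 0.06 m and x of quill3 in the frame of pan between -0.105 and 0.105 m and y of quill3 in the frame of pan between -0.06 and 0.06 m and z of quill3 in the frame of pan between 0 and 0.06 m and x of quill4 in the frame of pan between -0.105 and 0.105 m and y of quill4 in the frame of pan between -0.06 and 0.06 m and z of quill4 in the frame of pan between 0 and 0.06 m), for 0.3 s.
2. the pan is tipped, open edge down by 30 degrees or more, with its open edge over the tub (angle between pan's own x axis and vertical below 1.05 rad and horizontal distance between pan_lip and tub below 0.085 m), for 0.2 s.
At the end, for the whole second after the job is handed in: all quills at rest inside the tub, centres below its rim, tub level; pan flat on the platform (3 degrees), within 30 mm of its middle, handle to the back; wheels still and showing 2-4-7, each within 0.15 rad (9 degrees) of squarely uppermost (x of quill1 in the frame of tub between -0.086 and 0.086 m and y of quill1 in the frame of tub between -0.079 and 0.079 m and z of quill1 in the frame of tub between 0 and 0.062 m and linear speed of each of quill1, quill2, quill3, quill4 below 0.03 m/s and x of quill2 in the frame of tub between -0.086 and 0.086 m and y of quill2 in the frame of tub between -0.079 and 0.079 m and z of quill2 in the frame of tub between 0 and 0.062 m and x of quill3 in the frame of tub between -0.086 and 0.086 m and y of quill3 in the frame of tub between -0.079 and 0.079 m and z of quill3 in the frame of tub between 0 and 0.062 m and x of quill4 in the frame of tub between -0.086 and 0.086 m and y of quill4 in the frame of tub between -0.079 and 0.079 m and z of quill4 in the frame of tub between 0 and 0.062 m and horizontal distance between pan and scale_top below 0.03 m and z of pan in the frame of scale_top below 0.008 m and angle between pan's own z axis and vertical below 0.06 rad and x of pan_grip in the frame of scale_top above 0.1 m and linear speed of pan below 0.02 m/s and angle between tub's own z axis and vertical below 0.08 rad and (value of joint wheel_left between -11.4597 and -11.1597 rad or value of joint wheel_left between -5.1765 and -4.8765 rad or value of joint wheel_left between 1.1066 and 1.4066 rad or value of joint wheel_left between 7.3898 and 7.6898 rad or value of joint wheel_left between 13.673 and 13.973 rad) and velocity of joint wheel_left between -0.1 and 0.1 rad/s and (value of joint wheel_mid between -10.2031 and -9.9031 rad or value of joint wheel_mid between -3.9199 and -3.6199 rad or value of joint wheel_mid between 2.3633 and 2.6633 rad or value of joint wheel_mid between 8.6465 and 8.9465 rad or value of joint wheel_mid between 14.9296 and 15.2296 rad) and velocity of joint wheel_mid between -0.1 and 0.1 rad/s and (value of joint wheel_right between -8.3181 and -8.0181 rad or value of joint wheel_right between -2.035 and -1.735 rad or value of joint wheel_right between 4.2482 and 4.5482 rad or value of joint wheel_right between 10.5314 and 10.8314 rad or value of joint wheel_right between 16.8146 and 17.1146 rad) and velocity of joint wheel_right between -0.1 and 0.1 rad/s); the robot touches nothing.
It fails at once if a bystander (mill, jars, spoons, bowl, oil bottle) is shoved more than 30 mm or knocked over (distance of any of pepper_mill, jar_a, jar_b, spoons, salt_bowl, oil from where it was at the start of the episode above 0.03 m).
Of quill1, quill2, quill3, quill4 only 2 to 4 are there at a start; the rules pass over those that are not, and their reading is None.
At some moment in a run one of quill1, quill2, quill3, quill4 may be knocked a few centimetres aside while the robot is not near it.
Once in a run the grip may slacken for a moment while it holds something.
It also fails if it takes over 210 s, if anything falls off the work surface, if the arm or the gripper's body presses on something with over 40 N, if the wrist force passes 120 N, or if a joint passes its speed limit or range.

## Working session

There is one attempt and no reset: what is moved stays moved. The work goes in short steps, each a Python script; the robot and the scene stay as the last script left them, time stands still between calls to the robot, and variables do not carry over. Pictures are saved under pics/ and viewed, about 12 in all and at most 16, crops included, and the job is handed in when it is done.

```bash
mkdir -p pics; ls; python3 - <<'E'
from cell import robot, claw, inverse_kinematics, viewer, job
import cv2,numpy as np
for n in ["side","top","wrist"]:
    im=viewer.snapshot(n); cv2.imwrite(f"pics/{n}0.png",im[:,:,::-1]); print(n,viewer.camera_info(n))
print(robot.get_clock(),robot.get_orientation())
E
```

```text
pics
side {'vfov': 57.72222043272867, 'cx': 284.00844003867536, 'cy': 212.63070316895642, 'R': array([[-0.97507866, -0.22168   , -0.00892077],
       [-0.10234054,  0.48510153, -0.86844857],
       [ 0.19684516, -0.84589272, -0.495699  ]]), 't': array([0.51657523, 0.11754439, 1.08055043])}
top {'vfov': 54.90137882719537, 'cx': 278.1190105249547, 'cy': 210.97399127221277, 'R': array([[ 0.02774146, -0.99961441, -0.00120471],
       [-0.98549099, -0.02714758, -0.16754259],
       [ 0.16744529,  0.00583511, -0.9858641 ]]), 't': array([0.05925789, 0.50478514, 1.07823655])}
wrist {'vfov': 62.2094570653346, 'cx': 277.76444441328726, 'cy': 203.80689924576822, 'T_tool_cam': array([[ 1.34868265e-04, -9.65735483e-01, -2.59528340e-01,
         6.60007554e-02],
       [ 9.99999643e-01, -8.63593981e-05,  8.41020105e-04,
         7.72855838e-04],
       [-8.34615668e-04, -2.59528361e-01,  9.65735126e-01,
        -1.31713887e-01],
       [ 0.00000000e+00,  0.00000000e+00,  0.00000000e+00,
         1.00000000e+00]])}
0.15 [[-9.71621936e-01  2.36538785e-01 -4.66541436e-04]
 [ 2.36539118e-01  9.71621568e-01 -8.79914029e-04]
 [ 2.45167926e-04 -9.65299071e-04 -9.99999504e-01]]
```

View pics/top0.png

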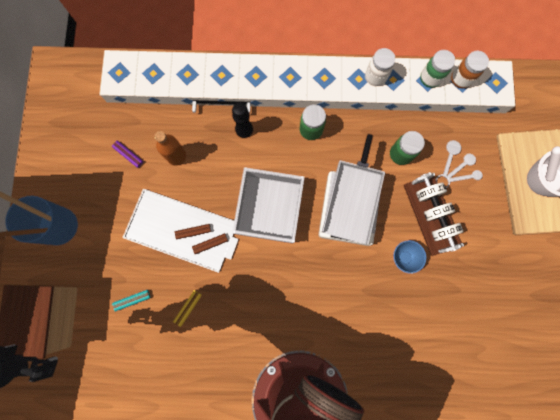

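View pics/side0.png

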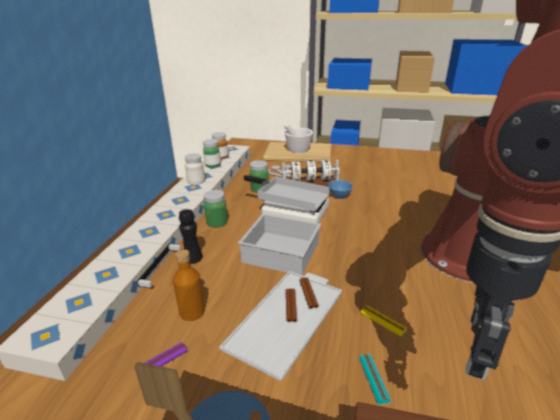

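The top view shows two brown quills on the tray, at (193,231) and (210,243). The look-alikes are purple at (127,153), turquoise at (130,300) and yellow at (187,309). Only the brown pair on the aluminium tray fits. The tub is at (270,205), the pan at (355,200) with its handle at (367,148), and the counter at (438,212).

```bash
cat > h.py <<'E'
from cell import robot, claw, inverse_kinematics, viewer, job
import cv2,numpy as np
def K(c): 
    return 210/np.tan(np.radians(c['vfov'])/2)
def cam(n,pose=None):
    c=viewer.camera_info(n); f=K(c)
    if n=="wrist":
        p,R=pose; T=c['T_tool_cam']; Rc=R@T[:3,:3]; C=R@T[:3,3]+p
    else: Rc=c['R'].T; C=-Rc@c['t']
    return f,c['cx'],c['cy'],Rc,C
def ray(n,uv,z,pose=None):
    f,cx,cy,Rc,C=cam(n,pose); d=Rc@np.array([(uv[0]-cx)/f,(uv[1]-cy)/f,1]); return C+d*(z-C[2])/d[2]
def proj(n,X,pose=None):
    f,cx,cy,Rc,C=cam(n,pose); q=Rc.T@(np.array(X)-C); return np.array([cx+f*q[0]/q[2],cy+f*q[1]/q[2]])
def pose(): return np.array(robot.get_tool_pos()),np.array(robot.get_orientation())
def snap(n,name):
    p=pose(); im=viewer.snapshot(n); cv2.imwrite(f"pics/{name}.png",im[:,:,::-1]); return im,p
def down(yaw):  # tool pointing down, tool y (jaws) at angle yaw+90: tool x at yaw
    c,s=np.cos(yaw),np.sin(yaw); return np.array([[c,s,0],[s,-c,0],[0,0,-1.]])
def brown(im,n,z,ps=None,lo=60,rng=None):
    hsv=cv2.cvtColor(im,cv2.COLOR_RGB2HSV)
    return hsv
E
python3 - <<'E'
from h import *
im=cv2.imread('pics/top0.png'); 
cv2.imwrite('pics/crop1.png',cv2.resize(im[120:280,110:390],None,fx=2.8,fy=2.8,interpolation=cv2.INTER_CUBIC))
for u,v in [(193,231),(210,243)]: print(im[v,u][::-1],ray('top',(u,v),.01))
print('table',im[330,120][::-1])
for nm,uv,z in [('tub',(270,205),.03),('pan',(355,200),.07),('handle',(367,148),.1),('counter',(438,212),.09),('jarR',(410,142),.105),('jarL',(313,115),.105),('mill',(240,110),.15),('oil',(168,145),.1),('bowl',(410,256),.04),('ring',(447,178),.01)]:
    print(nm,ray('top',uv,z).round(3))
E
```

```text
[114  64  44] [0.44436629 0.31269998 0.01      ]
[120  66  43] [0.41173015 0.26267144 0.01      ]
table [196 125  74]
tub [0.521 0.097 0.03 ]
pan [ 0.534 -0.135  0.07 ]
handle [ 0.672 -0.162  0.1  ]
counter [ 0.504 -0.351  0.09 ]
jarR [ 0.69  -0.277  0.105]
jarL [ 0.76  -0.015  0.105]
mill [0.75 0.18 0.15]
oil [0.666 0.376 0.1  ]
bowl [ 0.389 -0.29   0.04 ]
ring [ 0.619 -0.412  0.01 ]
```

View pics/crop1.png

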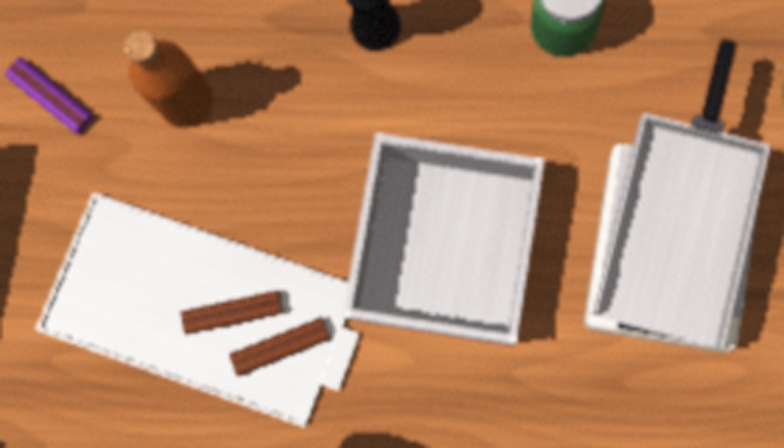

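The crop confirms two brown quills on the tray; the nearest other candidate is the purple one at (127,153), which is off the tray. I'll take close wrist views of the tray, tub, pan and counter.

```bash
python3 - <<'E'
from h import *
ims=[]
for nm,x,y in [('tray',.43,.29),('tub',.52,.10),('pan',.55,-.14),('ctr',.50,-.35)]:
    R=down(np.pi-.2 if nm!='tray' else np.radians(170))
    try: robot.move_pose([x,y,.27],R)
    except robot.MotionError as e: print(nm,e); continue
    robot.hold(.3)
    im,p=snap('wrist','w_'+nm); np.savez(f'pics/w_{nm}.npz',im=im,p=p[0],R=p[1]); ims.append(im[:,:,::-1]); print(nm,p[0],robot.get_clock())
t=np.vstack([np.hstack(ims[:2]),np.hstack(ims[2:4])]); cv2.imwrite('pics/tile1.png',cv2.resize(t,(800,600)))
E
```

```text
tray [0.42972809 0.29043961 0.26992001] 2.025
tub [0.51977502 0.10100604 0.27012652] 3.225
pan [ 0.55017201 -0.13900469  0.270157  ] 4.5333
ctr [ 0.50056379 -0.34900633  0.2702166 ] 5.75
```

View pics/tile1.png

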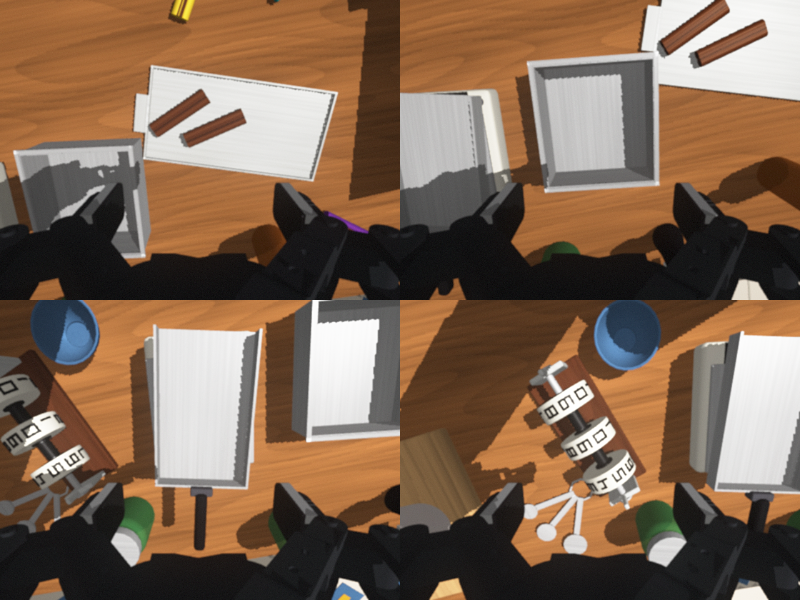

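```bash
python3 - <<'E'
from h import *
d=np.load('pics/w_tray.npz'); im=d['im']; ps=(d['p'],d['R'])
hsv=cv2.cvtColor(im,cv2.COLOR_RGB2HSV); 
m=((hsv[...,0]<12)&(hsv[...,1]>110)&(hsv[...,2]>50)&(hsv[...,2]<150)).astype(np.uint8)*255
m[:100]=0;m[230:]=0;m[:,:190]=0;m[:,400:]=0
m=cv2.morphologyEx(m,cv2.MORPH_OPEN,np.ones((3,3)))
for c in cv2.findContours(m,0,2)[0]:
    if cv2.contourArea(c)<300: continue
    b=cv2.boxPoints(cv2.minAreaRect(c)); P=np.array([ray('wrist',q,.012,ps)[:2] for q in b])
    c0=P.mean(0); a=P[1]-P[0]; b2=P[2]-P[1]
    if np.linalg.norm(a)<np.linalg.norm(b2): a,b2=b2,a
    print('quill',c0.round(4),'dir',np.degrees(np.arctan2(a[1],a[0])).round(1),np.linalg.norm(a).round(4),np.linalg.norm(b2).round(4),'top proj',proj('top',[*c0,.012]).round(0))
A=cv2.imread('pics/w_pan.png')[30:290,190:380]; B=cv2.imread('pics/w_ctr.png')[70:300,160:340][::-1,::-1]
C=cv2.imread('pics/w_tub.png')[70:280,165:375]
cv2.imwrite('pics/crop2.png',np.hstack([cv2.resize(A,(438,600),interpolation=cv2.INTER_CUBIC),cv2.copyMakeBorder(cv2.resize(B,(360,460),interpolation=cv2.INTER_CUBIC),0,140,0,0,0)]))
cv2.imwrite('pics/crop3.png',cv2.resize(C,(588,588),interpolation=cv2.INTER_CUBIC))
E
```

```text
quill [0.444  0.3141] dir 103.9 0.0985 0.0228 top proj [192. 231.]
quill [0.411  0.2633] dir 113.2 0.099 0.0227 top proj [210. 243.]
```

View pics/crop2.png

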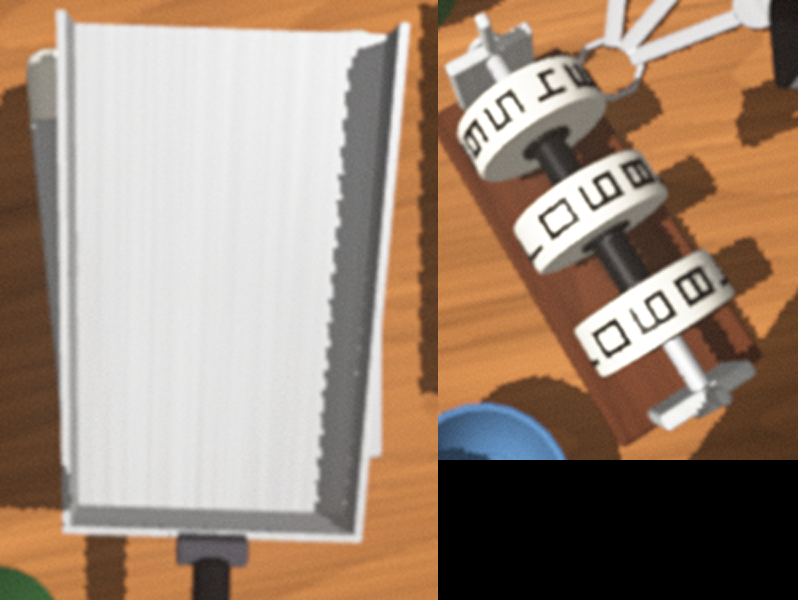

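Reading the crop (turned so the robot's view is upright):
- **Left wheel:** around 5/4 at (500,105)/(548,88).
- **Middle wheel:** around 9 at (600,187).
- **Right wheel:** around 9 at (655,312).
- **Pan:** lip-top corners at (62,12), (408,25), (63,530) and (361,541).

Next I'll turn these into poses.

```bash
python3 - <<'E'
from h import *
def L(n): d=np.load(f'pics/w_{n}.npz'); return d['im'],(d['p'],d['R'])
im,ps=L('pan')
f=lambda x,y:(190+x/2.305,30+y/2.308)
Q=[ray('wrist',f(*q),.092,ps)[:2] for q in [(62,12),(408,25),(361,541),(63,530)]]
Q=np.array(Q); print('pan corners',Q.round(4).tolist(),[np.linalg.norm(Q[i]-Q[i-1]).round(3) for i in range(4)])
d=(Q[2]+Q[3]-Q[0]-Q[1]); print('pan c',Q.mean(0),'yaw',np.degrees(np.arctan2(d[1],d[0])))
for q in [(212,575),(210,598)]: print('handle',ray('wrist',f(*q),.107,ps).round(4))
for q in [(28,60),(36,120),(60,370),(381,455),(40,48),(381,345)]: print('scale edge',q,ray('wrist',f(*q),.055,ps)[:2].round(4))
im,ps=L('tub')
g=cv2.cvtColor(im,cv2.COLOR_RGB2GRAY)
f2=lambda x,y:(x*1.4,y*1.4)
T=np.array([ray('wrist',f2(x-400,y),.065,ps)[:2] for x,y in [(528,63),(658,54),(659,186),(544,191)]])
print('tub',T.round(4).tolist(),T.mean(0),[np.linalg.norm(T[i]-T[i-1]).round(3) for i in range(4)])
im,ps=L('ctr')
hsv=cv2.cvtColor(im,cv2.COLOR_RGB2HSV); m=((hsv[...,1]<70)&(hsv[...,2]>150)).astype(np.uint8)*255
m[:90]=0;m[290:]=0;m[:,:180]=0;m[:,335:]=0
m=cv2.morphologyEx(m,cv2.MORPH_CLOSE,np.ones((7,7)));m=cv2.morphologyEx(m,cv2.MORPH_OPEN,np.ones((13,13)))
cv2.imwrite('pics/mask.png',m)
for c in cv2.findContours(m,0,2)[0]:
    M=cv2.moments(c); q=(M['m10']/M['m00'],M['m01']/M['m00']); print('wheel',M['m00'],np.round(q,1),ray('wrist',q,.058,ps)[:2].round(4))
B=im[70:300,160:340,::-1]
cv2.imwrite('pics/crop4.png',np.hstack([cv2.resize(cv2.imread('pics/crop3.png'),(400,400)),cv2.resize(cv2.merge([m]*3)[70:300,160:340],(313,400))]))
E
```

```text
pan corners [[0.418, -0.162], [0.4463, -0.0425], [0.6401, -0.0881], [0.6105, -0.2094]] [np.float64(0.198), np.float64(0.123), np.float64(0.199), np.float64(0.125)]
pan c [ 0.52873068 -0.12549936] yaw -13.538611393043556
handle [ 0.6355 -0.1511  0.107 ]
handle [ 0.6454 -0.1539  0.107 ]
scale edge (28, 60) [ 0.4244 -0.184 ]
scale edge (36, 120) [ 0.4471 -0.1866]
scale edge (60, 370) [ 0.5507 -0.2023]
scale edge (381, 455) [ 0.6182 -0.0684]
scale edge (40, 48) [ 0.421  -0.1782]
scale edge (381, 345) [ 0.5676 -0.0613]
tub [[0.4183, 0.0301], [0.4404, 0.1957], [0.6219, 0.1723], [0.5963, 0.0049]] [0.51923054 0.10074266] [np.float64(0.18), np.float64(0.167), np.float64(0.183), np.float64(0.169)]
wheel 400.0 [241.1 280.2] [ 0.6032 -0.4092]
wheel 1635.5 [301.8 247.1] [ 0.5783 -0.3376]
wheel 1752.0 [268.6 196.4] [ 0.5173 -0.3608]
wheel 2179.5 [232.9 141.9] [ 0.4568 -0.3838]
```

View pics/crop4.png

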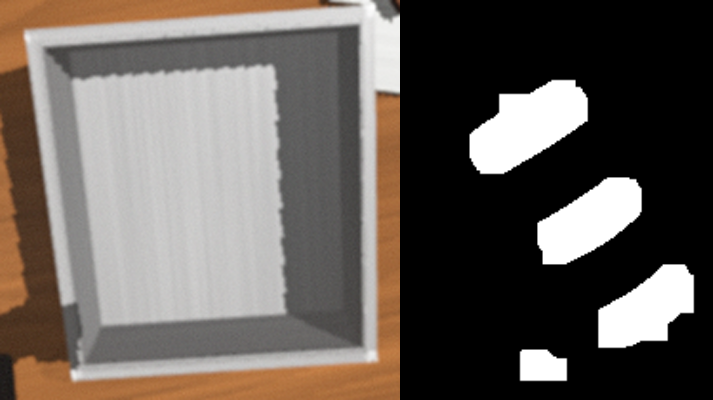

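The pan sits at (0.529, -0.125) with yaw -13.5°, centred on the scale to within about 6 mm. The tub is at (0.519, 0.101). The counter's y axis is at about 21°. I'll take a closer view aligned with the counter.

```bash
python3 - <<'E'
from h import *
robot.move_pose([.515,-.352,.205],down(np.radians(111))); robot.hold(.3)
im,p=snap('wrist','w_c2'); np.savez('pics/w_c2.npz',im=im,p=p[0],R=p[1]); print(robot.get_qpos())
cv2.imwrite('pics/c2v.png',cv2.resize(im[::-1,::-1,::-1][120:420],(800,429),interpolation=cv2.INTER_CUBIC))
E
```

```text
[-8.08855145e-01  1.72338553e-01  1.04050756e-01  1.50218870e+00
  1.09572387e-05  3.95084164e-01]
```

View pics/c2v.png

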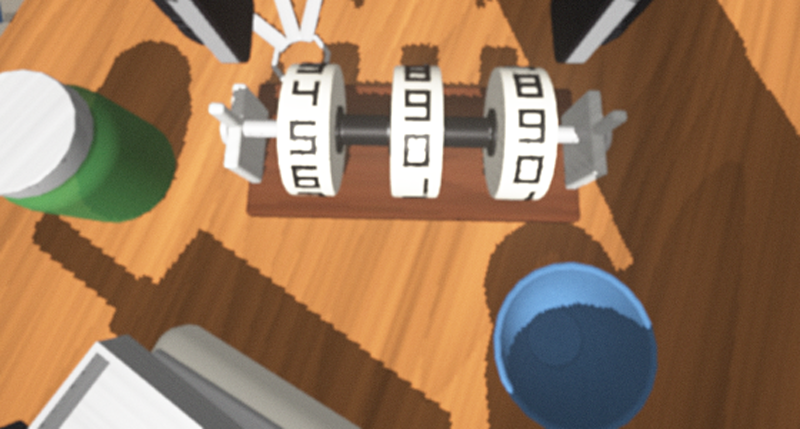

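```bash
python3 - <<'E'
from h import *
d=np.load('pics/w_c2.npz'); ps=(d['p'],d['R'])
o=lambda x,y:(559-x/1.4286,419-(y/1.4286+120))
W=[ray('wrist',o(*q),.058,ps) for q in [(312,131),(416.5,131.5),(521,132)]]
print(np.round(W,4).tolist(),[np.linalg.norm(W[i]-W[i+1]).round(4) for i in (0,1)])
ey=(W[0]-W[2]);ey/=np.linalg.norm(ey); ex=np.array([ey[1],-ey[0],0]); print('yaw y',np.degrees(np.arctan2(ey[1],ey[0])))
B=[ray('wrist',o(*q),.014,ps) for q in [(247,208),(580,212)]]; print('base front',np.round([(b-W[1])@ex for b in B],4),np.round([(b-W[1])@ey for b in B],4))
# top-camera check
print('top proj',[proj('top',w).round(0).tolist() for w in W])
f,cx,cy,Rc,C=cam('wrist',ps)
for nm,i,lst in [('L',0,[(4,303,93),(5,303,136),(6,305,180)]),('M',1,[(8,417,75),(9,417,103),(0,416,151),(1,426,188)]),('R',2,[(8,527,83),(9,532,122),(0,531,170)])]:
    for n,x,y in lst:
        u=o(x,y); D=Rc@np.array([(u[0]-cx)/f,(u[1]-cy)/f,1]); P=C-W[i]
        a=np.array([P@ex,P[2]]);b=np.array([D@ex,D[2]])
        A,Bq,Cq=b@b,2*a@b,a@a-.038**2; disc=Bq*Bq-4*A*Cq
        if disc<0: print(nm,n,'miss');continue
        h=a+b*(-Bq-np.sqrt(disc))/(2*A); th=np.arctan2(h[0],h[1])  # angle of digit from top toward +x
        print(nm,n,'ang',np.degrees(th).round(1),'value',np.degrees((n*np.pi/5+th)).round(1))
E
```

```text
[[0.5682, -0.3439, 0.058], [0.5112, -0.3655, 0.058], [0.4544, -0.387, 0.058]] [np.float64(0.0609), np.float64(0.0608)]
yaw y 20.7307121290289
base front [-0.0397 -0.0412] [ 0.1086 -0.1067]
top proj [[430.0, 191.0], [439.0, 211.0], [447.0, 232.0]]
L 4 ang 15.5 value 159.5
L 5 ang -19.4 value 160.6
L 6 ang -58.4 value 157.6
M 8 ang 37.2 value 325.2
M 9 ang 7.0 value 331.0
M 0 ang -30.7 value -30.7
M 1 ang -68.4 value -32.4
R 8 ang 27.1 value 315.1
R 9 ang -7.8 value 316.2
R 0 ang -46.6 value -46.6
```

Current values are L ≈ 159°, M ≈ 329° and R ≈ 316°; the targets are 72°, 144° and 252°. I'll pinch and roll each wheel in strokes, starting with the right wheel.

```bash
cat > ctr.py <<'E'
from h import *
yw=np.radians(20.7); ey=np.array([np.cos(yw),np.sin(yw),0]); ex=np.array([ey[1],-ey[0],0]); zz=np.array([0,0,1.])
mid=np.array([.512,-.3665,.058])
def tp(y,th,r):
    th=np.radians(th); n=ex*np.sin(th)+zz*np.cos(th); z=-n
    return mid+ey*y+n*r, np.column_stack([np.cross(ey,z),ey,z])
def stroke(y,a,b,r=.027):
    if abs(robot.get_grip_width()-.04)>.003: claw.set_gripper(.04,25)
    robot.move_pose(*tp(y,a,.11)); robot.move_straight(*tp(y,a,r),v=.1)
    claw.set_gripper(.02,25); w=robot.get_grip_width()
    n=int(np.ceil(abs(b-a)/12))
    for t in np.linspace(a,b,n+1)[1:]: robot.move_straight(*tp(y,t,r),v=.03)
    F=robot.get_contact_force()
    claw.set_gripper(.04); robot.move_straight(*tp(y,b,.11),v=.15)
    print('stroke',a,b,'w',w,'F',np.round(F,1),robot.get_clock())
def read(name):
    robot.move_pose(np.array([.515,-.352,.205]),down(np.radians(111))); robot.hold(.2)
    im,p=snap('wrist',name); cv2.imwrite(f'pics/{name}v.png',cv2.resize(im[::-1,::-1,::-1][140:280,140:420],(800,400),interpolation=cv2.INTER_CUBIC))
E
python3 - <<'E'
from ctr import *
for y in (.058,0,-.058):
    print(y,[th for th in range(-50,51,10) if inverse_kinematics(*tp(y,th,.027)) is None or inverse_kinematics(*tp(y,th,.11)) is None])
try: stroke(-.058,32,-32)
except robot.MotionError as e: print(e)
read('c3')
E
```

```text
0.058 [30, 40, 50]
0 [-50, 30, 40, 50]
-0.058 [-50, -40, 40, 50]
the arm cannot take that pose within its joint ranges
```

View pics/c3v.png

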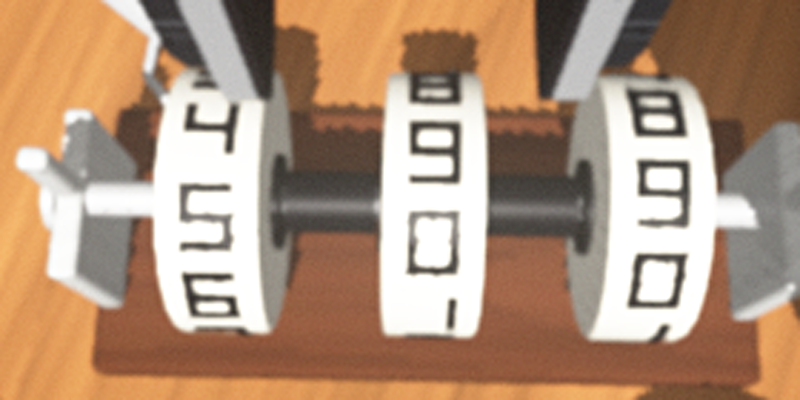

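Nothing moved, because that pose is outside the tilt range. I'll use more, shorter strokes.

```bash
python3 - <<'E'
from ctr import *
for a in [(-.058,16,-16)]*2+[(.058,16,-27.8)]*2+[(0,-39,19)]*3:
    stroke(*a)
read('c4')
E
```

```text
stroke 16 -16 w 0.025249348853745485 F [ 3.6 -1.9  3.1] 12.1
stroke 16 -16 w 0.025609099019246843 F [4.5 0.1 2.6] 16.6583
stroke 16 -27.8 w 0.02555761160432756 F [ 5.8  0.4 -2.8] 21.825
stroke 16 -27.8 w 0.025414489433429867 F [ 5.4  0.8 -2.2] 27.0
stroke -39 19 w 0.02544992420175983 F [0.4 1.5 8.9] 31.85
stroke -39 19 w 0.02527935243609234 F [0.9 1.2 9.2] 37.8083
stroke -39 19 w 0.02522276464636769 F [0.1 0.9 8.7] 43.7667
```

View pics/c4v.png

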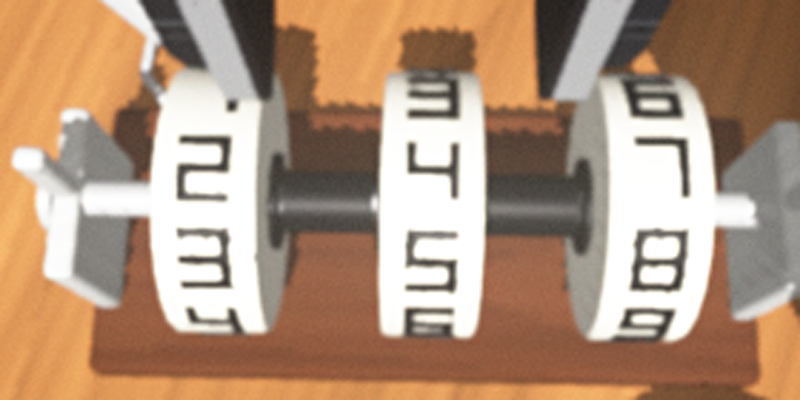

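```bash
cat > ang.py <<'E'
from ctr import *
def angs(lists,rims):
    ps=(np.array([.515,-.352,.205]),down(np.radians(111)))
    f,cx,cy,Rc,C=cam('wrist',ps)
    def D2(x,y):
        u,v=559-(140+x/2.857),419-(140+y/2.857)
        D=Rc@np.array([(u-cx)/f,(v-cy)/f,1]); return np.array([D@ex,D[2]])
    for k in lists:
        x,y0,y1=rims[k]; a,b=D2(x,y0),D2(x,y1); a/=np.linalg.norm(a); b/=np.linalg.norm(b); m=a+b
        P=np.array([(C-mid)@ex,C[2]-.058]); half=np.arccos(a@b)/2
        xc=(P-m*P[1]/m[1])[0]; dist=np.linalg.norm([P[0]-xc,P[1]]); 
        out=[]
        for n,x,y in lists[k]:
            d=D2(x,y); p=P-[xc,0]
            A,B,Cq=d@d,2*p@d,p@p-.038**2; h=p+d*(-B-np.sqrt(B*B-4*A*Cq))/(2*A)
            out.append((n,np.degrees(np.arctan2(h[0],h[1])).round(1)))
        print(k,'axle x offset',xc.round(4),'apparent r',(dist*np.sin(half)).round(4),out)
E
python3 - <<'E'
from ang import *
angs(dict(L=[(2,205,168),(3,207,258)],M=[(3,433,95),(4,433,170),(5,432,262)],R=[(7,662,167),(8,660,262),(6,657,97)]),dict(L=(215,68,333),M=(430,72,338),R=(655,73,343)))
E
```

```text
L axle x offset -0.0003 apparent r 0.0383 [(2, np.float64(-3.1)), (3, np.float64(-38.5))]
M axle x offset -0.0013 apparent r 0.0383 [(3, np.float64(35.0)), (4, np.float64(-2.0)), (5, np.float64(-38.0))]
R axle x offset -0.0019 apparent r 0.0389 [(7, np.float64(0.5)), (8, np.float64(-36.6)), (6, np.float64(35.8))]
```

The counter reads 2-4-7, with errors of about -3°, -2° and +0.5°, well inside the 9° limit. Next are the quills, which I'll detect afresh before each grasp.

```bash
cat > q.py <<'E'
from h import *
PC=np.array([.5287,-.1255]); PY=np.radians(-13.5); px=np.array([np.cos(PY),np.sin(PY)]); py=np.array([-px[1],px[0]])
def quills(name,x=.43,y=.29):
    robot.move_pose([x,y,.27],down(np.radians(170))); robot.hold(.2)
    im,ps=snap('wrist',name); hsv=cv2.cvtColor(im,cv2.COLOR_RGB2HSV)
    m=((hsv[...,0]<12)&(hsv[...,1]>110)&(hsv[...,2]>50)&(hsv[...,2]<150)).astype(np.uint8)*255
    m[235:]=0; m=cv2.morphologyEx(m,cv2.MORPH_OPEN,np.ones((3,3))); out=[]
    for c in cv2.findContours(m,0,2)[0]:
        if cv2.contourArea(c)<300: continue
        P=np.array([ray('wrist',q,.012,ps)[:2] for q in cv2.boxPoints(cv2.minAreaRect(c))])
        a=P[1]-P[0]; b=P[2]-P[1]
        if np.linalg.norm(a)<np.linalg.norm(b): a,b=b,a
        if a[1]<0:a=-a
        L,w=np.linalg.norm(a),np.linalg.norm(b)
        if .085<L<.115 and .016<w<.034: out.append((P.mean(0),a/L)); print('quill',P.mean(0).round(4),np.degrees(np.arctan2(a[1],a[0])).round(1),L.round(3),w.round(3))
    return out
def pick(c,a,s):
    claw.set_gripper(.037,25); y=np.arctan2(a[1],a[0]); g=c+s*a; R=down(y)
    robot.move_pose([*g,.12],R); robot.move_straight([*g,.018],v=.12); claw.set_gripper(.015,30)
    robot.move_straight([*g,.20],v=.2); w=robot.get_grip_width(); print('picked w',w,robot.get_clock()); return w
def place(y,s):
    a=-px; g=PC+y*py+s*a; R=down(np.pi+PY)
    robot.move_pose([*g,.20],R); print('carry w',robot.get_grip_width())
    robot.move_straight([*g,.086],v=.15); claw.set_gripper(.032); robot.move_straight([*g,.2],v=.2); print(robot.get_clock())
E
python3 - <<'E'
from q import *
robot.move_straight([.515,-.352,.27])
Q=quills('q1'); Q.sort(key=lambda q:-q[0][0])
c,a=Q[0]
if len(Q)==2 and pick(c,a,.02)>.02:
    place(.024,.02)
    Q=quills('q2')
    im=snap('top','t2')
E
```

```text
quill [0.444  0.3141] 103.7 0.098 0.023
quill [0.4113 0.2636] 113.8 0.099 0.023
picked w 0.024715005839487398 51.575
carry w 0.02467144901466462
55.1417
quill [0.4115 0.2635] 114.1 0.099 0.023
```

```bash
python3 - <<'E'
from q import *
Q=quills('q3'); c,a=Q[0]
if len(Q)==1 and pick(c,a,0.)>.02:
    place(-.024,0.)
robot.move_pose([.5,-.12,.27],down(np.pi+PY)); robot.hold(.2)
im,_=snap('wrist','pan2'); 
t,_=snap('top','t3'); cv2.imwrite('pics/v5.png',np.hstack([cv2.resize(im,(400,300)),cv2.resize(t[110:300,100:400],(400,253)) if 0 else cv2.copyMakeBorder(cv2.resize(t[110:300,100:400],(400,253)),0,47,0,0,0)])[:,:,::-1])
E
```

```text
quill [0.4112 0.2632] 113.1 0.099 0.023
picked w 0.02418603124798586 60.875
carry w 0.024374673506473033
64.3167
```

View pics/v5.png

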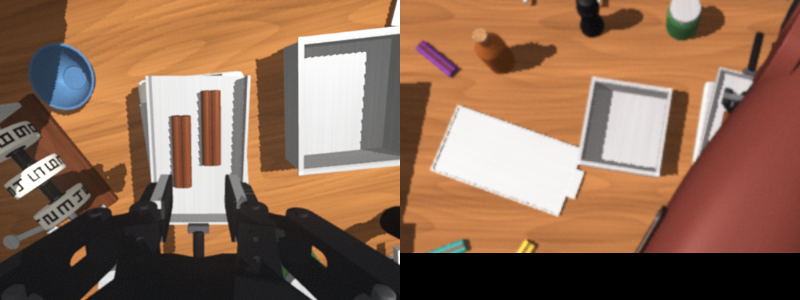

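Both quills lie in the pan, at (180,150) and (210,127) in the left panel, and the tray is empty. I'll grip the pan handle and plan the tip with an IK scan.

```bash
cat > p.py <<'E'
from q import *
from scipy.spatial.transform import Rotation as Ro
TUB=np.array([.5192,.1007]); GX=.122
pt=np.array([GX,0,.024]); Rt=np.array([[-1,0,0],[0,1,0],[0,0,-1.]])
def tool(lip,psi,th):  # lip world point, deg
    R=Ro.from_euler('ZY',[psi,-th],degrees=True).as_matrix()
    return np.array(lip)+R@(pt-[-.1,0,.003]), R@Rt
def lipat(psi,off,z): 
    a=np.radians(psi); return [*(TUB+off*np.array([np.cos(a),np.sin(a)])),z]
E
python3 - <<'E'
from p import *
for psi in range(-120,31,10):
    r=[max([th for th in range(0,66,5) if inverse_kinematics(*tool(lipat(psi,off,.095),psi,th)) is not None] or [-1]) for off in (.03,.05)]
    l=[min([th for th in range(0,66,5) if inverse_kinematics(*tool(lipat(psi,off,.095),psi,th)) is not None] or [-1]) for off in (.03,.05)]
    print(psi,l,r)
E
```

```text
-120 [0, 0] [55, 55]
-110 [0, 0] [60, 60]
-100 [0, 0] [65, 65]
-90 [0, 0] [65, 65]
-80 [0, 0] [65, 65]
-70 [0, 0] [65, 65]
-60 [0, 0] [65, 65]
-50 [0, 0] [65, 65]
-40 [0, 0] [65, 65]
-30 [0, 0] [60, 60]
-20 [0, 0] [55, 55]
-10 [0, 0] [55, 55]
0 [0, 0] [50, 55]
10 [0, 0] [50, 55]
20 [0, 0] [55, 55]
30 [0, 0] [55, 55]
```

```bash
python3 - <<'E'
from p import *
claw.set_gripper(.036,60)
g=PC+GX*px; R=down(np.pi+PY)
robot.move_pose([*g,.16],R); robot.move_straight([*g,.089],v=.1)
claw.set_gripper(.005,120); print('w',robot.get_grip_width())
robot.hold(.3)
robot.move_straight([*g,.149],v=.06); robot.hold(.3)
print('w',robot.get_grip_width(),robot.get_contact_force(),robot.get_ft_torque(),robot.get_clock())
a,_=snap('side','s6');b,_=snap('wrist','w6')
cv2.imwrite('pics/v6.png',np.hstack([cv2.resize(a[140:300,200:400],(400,320)),cv2.resize(b,(427,320))[:,:400]])[:,:,::-1])
E
```

```text
w 0.014175405018121487
w 0.013897856522674782 [-0.31036658 -0.26497649 -2.91766898] [-0.19528047 -0.70179552  0.06058181] 68.9583
```

View pics/v6.png

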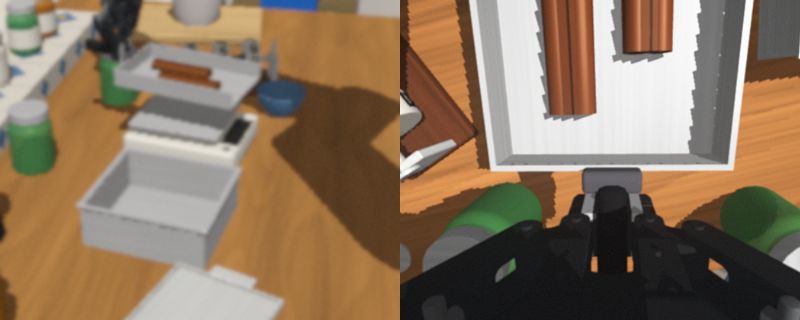

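The pan is lifted about level with both quills aboard and the grip is holding. I'll carry it to the tub and tip it.

```bash
python3 - <<'E'
from p import *
PSI=-82; L=lipat(PSI,.04,.125)
P,R=tool(L,PSI,0); cur=pose()
# intermediate half turn
mp=(cur[0]+P)/2; mR=Ro.from_euler('Z',(-13.5+PSI)/2,degrees=True).as_matrix()@Rt
robot.move_straight(mp,mR,v=.05); robot.move_straight(P,R,v=.05); print('w',robot.get_grip_width(),robot.get_clock())
for th in (10,20,30,38): 
    robot.move_straight(*tool(lipat(PSI,.04,.125-th*.0009),PSI,th),v=.07)
print('w',robot.get_grip_width(),robot.get_clock())
for th in (46,54): robot.move_straight(*tool(lipat(PSI,.04,.092),PSI,th),v=.06)
robot.hold(.8); print('w',robot.get_grip_width(),robot.get_clock())
a,_=snap('side','s7');b,_=snap('wrist','w7')
cv2.imwrite('pics/v7.png',np.hstack([cv2.resize(a[140:300,200:400],(400,320)),cv2.resize(b,(427,320))[:,:400]])[:,:,::-1])
E
```

```text
w 0.014088684946142615 71.1917
w 0.013741921781549881 73.475
w 0.013880938167529715 75.625
```

View pics/v7.png

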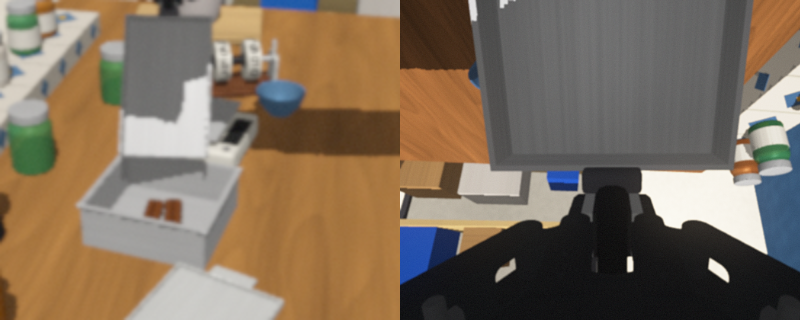

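Both quills are in the tub, with their ends at (162,210), and the pan is empty. Now I'll level it and carry it back.

```bash
python3 - <<'E'
from p import *
PSI=-82
robot.move_straight(*tool(lipat(PSI,.04,.135),PSI,54),v=.06)
for th in (36,18,0): robot.move_straight(*tool(lipat(PSI,.04,.14),PSI,th),v=.08)
g=PC+GX*px; R=down(np.pi+PY); cur=pose(); P=np.array([*g,.16])
mR=Ro.from_euler('Z',(-13.5+PSI)/2,degrees=True).as_matrix()@Rt
robot.move_straight((cur[0]+P)/2,mR,v=.05); robot.move_straight(P,R,v=.05)
print('w',robot.get_grip_width(),robot.get_clock()); robot.hold(.2)
F0=np.array(robot.get_contact_force())
for z in np.arange(.11,.0875,-.002):
    robot.move_straight([*g,z],v=.05 if z<.109 else .1); F=np.array(robot.get_contact_force())-F0
    if F[2]>4: break
print('z',z,F,robot.get_clock())
claw.set_gripper(.036,30); robot.hold(.3); robot.move_straight([*g,.2],v=.15)
robot.move_pose([.55,-.139,.27],down(np.pi-.2)); robot.hold(.2)
b,p=snap('wrist','w8'); np.savez('pics/w8.npz',im=b,p=p[0],R=p[1])
robot.move_pose([.515,-.352,.27],down(np.radians(111))); read=None
robot.move_straight([.515,-.352,.205]); robot.hold(.2); c,_=snap('wrist','w9')
c=c[::-1,::-1][140:280,140:420]
robot.move_pose([.47,.10,.30],down(np.pi-.2)); robot.hold(.2); e,_=snap('wrist','w10'); s,_=snap('side','s10')
r=lambda i:cv2.resize(i,(400,300))
cv2.imwrite('pics/v8.png',np.vstack([np.hstack([r(b),r(c)]),np.hstack([r(e),r(s[100:340,160:480])])])[:,:,::-1]); print(robot.get_clock())
E
```

```text
w 0.01349336742497836 81.7667
z 0.08799999999999998 [-2.42920272  1.13490231 13.46248959] 85.3667
91.4083
```

View pics/v8.png

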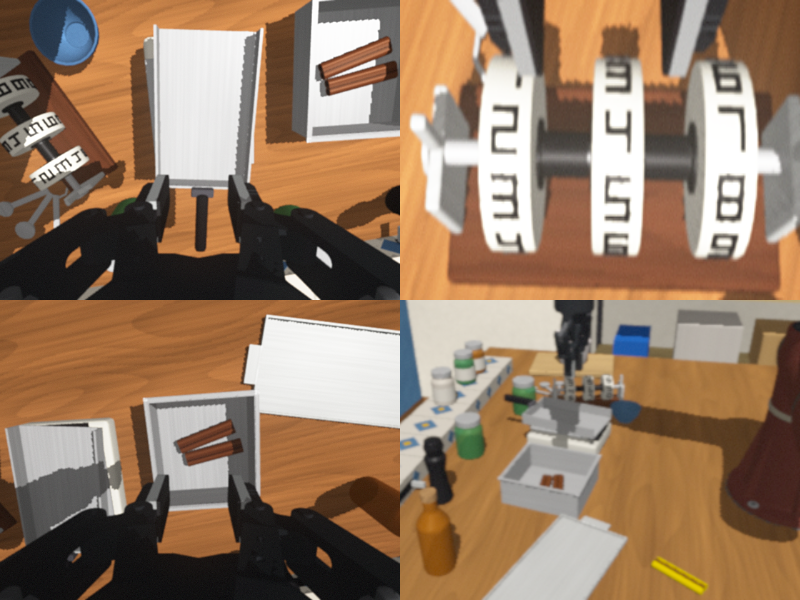

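All four views agree:
- **Quills:** both lie in the tub.
- **Pan:** empty and flat on the scale, at the same pixels as at the start, with corners near (155,25), (262,28) and (160,187).
- **Counter:** the wheels still read 2-4-7.

The arm is clear, so I'll hand in.

```bash
python3 - <<'E'
from h import *
job.hand_in(); print(robot.get_clock())
E
```

```text
the job is handed in; nothing more can be done
the job is handed in; nothing more can be done
```

The job is handed in at about 92 s of robot time; no verdict was reported.

- **What I did:** I rolled the day counter to 2-4-7 by pinching the wheels. I laid the two brown quills present on the weighing pan while it stood on the scale, then tipped them into the tub with the pan at about 54°. The empty pan went back on the scale with its handle to the back.
- **Last checks:** The final pictures show both quills in the tub and nothing left on the tray or the pan. The pan lies at its starting pixels, which I measured within about 6 mm of the scale's middle. The bystanders in view had not visibly moved.
- **Wheels:** They measured about -3°, -2° and +0.5° off square right after rolling, and looked unchanged at the end.
- **What went wrong:** The first wheel stroke was refused because its pose was out of reach, and nothing moved. I used shorter strokes instead. No check failed or disagreed after that.

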